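# Free the sample carrier and hold it up level

## Task

Turn the orange wing knob about a quarter turn, either way, so that its steel clamp toe swings right off the sample carrier. Then take the carrier by its upright black grip, lift it straight up until its underside is at least 12 cm above the worktop, and hold it there above its dock, still and level, with both discs in their wells, for two seconds or more. Keep it level all the way, leave the other things on the bench alone, and finish while still holding the carrier in the air.

Things in the scene. Friction and masses are not known exactly. Their poses are not given: they have to be found in the camera images.
- dock: Fixed blue docking plate, 94 mm (its x) by 250 mm (its y) by 10 mm, lying on the worktop. Origin on the worktop under the centre of the nest, z up. The plate runs from y = -98 to +152 mm. The carrier rests on it between eight low steel stops with 2 mm of play; the stops end flush with the carrier plate's top, 20 mm above the worktop. The clamp's upright axis is at dock (0, 110) mm.
- clamp (a joint): Angle of the swing clamp about its upright axis, rad, positive counter-clockwise seen from above; stops at -1.6 and +1.6, stiff friction about 0.06 N m, stays where it is left. At 0 the toe (12 mm wide, reaching 42 mm from the axis, 1.5 mm above the carrier plate) points along the dock's -y and overlaps the carrier's edge by 12 mm, so the carrier cannot be lifted. Beyond 1.1 rad either way the toe is clear of the carrier. It starts within 0.25 rad of 0.
- clamp_grip (a point): Middle of the orange wing of the clamp knob, on the clamp's axis, 58 mm above the worktop. The wing is an upright plate 12 mm thick along this point's x, 42 mm wide along its y, from 37 to 75 mm above the worktop; nothing else stands above 30 mm close to it. It turns with the clamp: the toe points along this point's -y.
- carrier_grip (a point): In the carrier's black grip. Loose carrier, 0.25 to 0.5 kg: aluminium plate 70 mm (x) by 160 mm (y) by 10 mm with two round wells, and in its middle an upright black grip plate 12 mm thick along x, 44 mm wide along y, whose top is 77 mm above the carrier's underside. Site 57 mm above the underside, 67 mm above the worktop at the start. z is the carrier's upright axis; balanced about the grip to within the discs (90 and 60 g).
- carrier_base (a point): Centre of the underside of the carrier plate (10 mm above the worktop at the start).
- well_a (a point): Centre of the floor of the well nearer the clamp, 43 mm wide and 4 mm deep, at carrier y = +50 mm.
- well_b (a point): Centre of the floor of the other well, 43 mm wide and 4 mm deep, at carrier y = -50 mm.
- disc_steel_mid (a point): Centre of the grey steel sample disc, 40 mm across, 9 mm thick, lying loose in one of the wells (either).
- disc_brass_mid (a point): Centre of the yellow brass sample disc, 34 mm across, 7 mm thick, lying loose in the other well.
- grey_bin: Bystander: grey open parts bin 146 x 105 x 52 mm; origin under its centre.
- cup: Bystander: small light-grey sample cup, 37 mm across, 26 mm high; origin under its centre.
- magnifier: Bystander: black loupe, 38 mm across, 30 mm high; origin under its centre.
- mike: Bystander: micrometer with green frame, 44 x 132 x 16 mm, lying flat; origin under its centre.

How it is judged:
By the outcome, as a careful person would: the job done as asked, in the order asked, and still so for the second after the job is handed in, while the arm keeps its last pose, push and grip.
It also fails if it takes over 48 s, if anything falls off the work surface, if the arm or the gripper's body presses on something with over 40 N, if the wrist force passes 120 N, or if a joint passes its speed limit or range.

## Robot

A 6-joint arm with a two-finger parallel gripper is mounted at the origin on a cart in front of the work surface, level with it; the furniture and walls round the work are solid. World frame = base frame: x ahead of the robot, y to its left, z up, the work surface at z = 0. Lengths are in m, angles in rad, forces in N, time in s.
With the tool pointing down it reaches from about 0.375 to 0.925 m from the base axis. Payload 5.7 kg.
Tool frame: the origin (TCP) lies between the finger pads; the fingertips stand 19 mm ahead of it and the grasp point (between the pads) is the TCP; z points along the fingers, y is the line along which they close (so a half turn about z gives the same grasp; the last joint's range is limited). The gripper opens to 88 mm and grips with 3 to 60 N. Pads are 20 mm wide; open, the fingers measure 115 mm over their backs; the gripper's body (75 mm by 178 mm) begins 61 mm behind the grasp point.
Start: joints at [-0.115, 0.359, 1.51, -0, 1.272, -0.115], TCP at [0.6, -0, 0.242] pointing down, gripper open.
Joint ranges: [-2.97, 2.97], [-1.01, 2.36], [0.21, 2.38], [-0.96, 4.11], [0.2, 2.71], [-2.98, 2.98]. Speed limits (rad/s): [2.39, 2.39, 3.14, 3.14, 3.14, 3.14].

## Interface

Orientations are given as a rotation vector (axis times angle).
In Python, from workcell import r gives the robot as it stands. Calls block until the motion is done:
- r.move_pose(position, orientation): joint-space move of the TCP to a pose.
- r.move_l(position, rate=0.15, orientation=None): straight line of the TCP; orientation=None keeps the orientation; rate is the mean speed in m/s.
- r.movej(angles): joint-space move.
- r.open() and r.gripper_close(): open the fingers fully, or close them until they stop; the grip force is fixed at half the most.
- r.sleep(seconds).
- r.ik(position, orientation): joint angles nearest the present ones, or None.
- r.get_obs(): the state.
- r.snapshot(name): name is "scene" or "top" or "wrist"; returns (picture, depth): 480x640x3 uint8, blue, green, red; 480x640 float32, m along the optical axis (not along the pixel's ray), 0 where there is no reading.
- r.camera_info(name): a dict with "fx", "fy", "cx", "cy" (pixels), "k1" (the pictures are not rectified: a ray, as slopes to the right and down, at radius r is drawn at 1 + k1 r^2 times it, then the intrinsics apply), "position" and "attitude" of the camera in the world; the wrist camera has in their place "hand_eye" (4x4, takes a point from camera to tool coordinates, whose origin is the TCP and whose axes are the flange's). Camera axes: x right, y down, z forward; pixel columns grow to the right and rows downward; lengths in m; the calibration is good to about 2 mm. A picture is of the moment at which its call begins: read the wrist's pose just before it. camera_info takes no time and is no camera call.
A pose or a line that the arm cannot do raises r.Unreachable and nothing moves.
- r.sign_off(): hands the job in; it is judged then, once.
Trained networks look in the newest picture that a camera, given by its name, has taken for a name from the list of things; names that differ only in an ending like _2 or _b are one class to them, and where a whole thing is asked for, a point or a joint stands for the part that bears it (a point fixed in the world has none). Each returns a list of dicts, best first, with "conf" (0 to 1); they miss things now and then, are a little off and sometimes report something else, mostly with a low value. They report only what shows in the picture. A call takes as long as a camera call.
- r.spot_in(target, camera): "at" ([x, y, z] in m, in the coordinates of the camera as it stood for that picture, good to about 4 mm: the middle of the surface that is visible of it).
The state is a dict: "t": time; "q": joint angles; "joint_velocities": joint speeds; "effort": joint torques, N m; "tool_pos": TCP position; "tcp_rot": TCP orientation; "ft_force": force on the tool from outside, world axes, zero at the start; "ft_torque": the same for the moment, N m; "grip_width": opening from 0.0 (shut) to 1.0 (fully open); "finger_force": force on a finger pad.
Only numpy, scipy, OpenCV 4.12 (cv2) and the standard library are available. Lean on these libraries where they do the work, as an engineer would, in place of code of your own. Each camera call takes 0.05 s, during which the arm holds its last target. There are 200 camera calls.

## Working session

There is one attempt and no reset: what is moved stays moved. The work goes in short steps, each a Python script; the robot and the scene stay as the last script left them, time stands still between calls to the robot, and variables do not carry over. Pictures are saved under pics/ and viewed, at most 10 in all, crops included, and the job is handed in when it is done.

```bash
mkdir -p pics
cat > h.py <<'E'
from workcell import r
import numpy as np, cv2
from scipy.spatial.transform import Rotation as R
def campose(name):
    c=r.camera_info(name)
    if 'hand_eye' in c:
        o=r.get_obs(); T=np.eye(4); T[:3,:3]=R.from_rotvec(o['tcp_rot']).as_matrix(); T[:3,3]=o['tool_pos']
        return T@np.array(c['hand_eye'])
    T=np.eye(4); a=np.array(c['attitude'],float)
    T[:3,:3]=a if a.shape==(3,3) else R.from_rotvec(a).as_matrix() if a.size==3 else R.from_quat(a).as_matrix()
    T[:3,3]=c['position']; return T
def cloud(name,d,T):
    c=r.camera_info(name); h,w=d.shape
    u,v=np.meshgrid(np.arange(w),np.arange(h))
    K=np.array([[c['fx'],0,c['cx']],[0,c['fy'],c['cy']],[0,0,1.]])
    p=cv2.undistortPoints(np.stack([u,v],-1).reshape(-1,1,2).astype(float),K,np.array([c['k1'],0,0,0.])).reshape(h,w,2)
    P=np.concatenate([p*d[...,None],d[...,None]],-1)
    return P@T[:3,:3].T+T[:3,3]
E
python3 - <<'E'
from h import *
for n in ('top','scene'):
    print(n,{k:v for k,v in r.camera_info(n).items()})
    T=campose(n); im,d=r.snapshot(n); cv2.imwrite(f'pics/{n}1.png',im); np.save(f'pics/{n}.npy',cloud(n,d,T))
    for t in ('dock','clamp_grip','carrier_grip','carrier_base','disc_steel_mid','disc_brass_mid','grey_bin','cup','magnifier','mike'):
        for x in r.spot_in(t,n)[:2]: print(n,t,round(x['conf'],2),np.round(T[:3,:3]@x['at']+T[:3,3],3))
print(r.get_obs()['t'])
E
```

```text
top {'fx': 609.0862782261478, 'fy': 609.0862782261478, 'cx': 320.28546606749774, 'cy': 240.53821530164126, 'k1': -0.09748608759744026, 'position': array([0.24273528, 0.00783846, 1.79504532]), 'attitude': array([-2.13643085,  2.1062189 , -0.21331639])}
top dock 0.85 [ 0.511 -0.116  0.011]
top dock 0.74 [ 0.529 -0.19   0.019]
top clamp_grip 0.19 [ 0.537 -0.19   0.022]
top carrier_grip 0.85 [ 0.535 -0.189  0.019]
top carrier_base 0.66 [ 0.534 -0.194  0.018]
top disc_steel_mid 0.58 [ 0.544 -0.244  0.022]
top disc_brass_mid 0.65 [ 0.53  -0.145  0.025]
top grey_bin 0.91 [0.47  0.412 0.003]
top cup 0.55 [ 0.602 -0.429  0.014]
top cup 0.35 [ 0.533 -0.196  0.018]
top mike 0.49 [0.434 0.181 0.011]
scene {'fx': 548.9187404928182, 'fy': 548.9187404928182, 'cx': 317.3269776763822, 'cy': 241.14149111069324, 'k1': -0.09089096403310601, 'position': array([-0.16486907, -0.92739658,  0.7701738 ]), 'attitude': array([-2.02866022,  0.68260026, -0.40164626])}
scene dock 0.66 [ 0.509 -0.129  0.009]
scene dock 0.43 [0.433 0.162 0.006]
scene clamp_grip 0.55 [ 0.51  -0.101  0.051]
scene carrier_grip 0.55 [ 0.53  -0.209  0.019]
scene carrier_grip 0.52 [ 0.526 -0.151  0.022]
scene carrier_base 0.56 [ 0.53  -0.207  0.021]
scene disc_steel_mid 0.75 [ 0.543 -0.253  0.025]
scene disc_steel_mid 0.55 [ 0.533 -0.207  0.019]
scene disc_brass_mid 0.73 [ 0.506 -0.099  0.05 ]
scene grey_bin 0.58 [0.461 0.423 0.024]
scene magnifier 0.57 [ 0.696 -0.065  0.021]
scene mike 0.87 [0.432 0.162 0.007]
1.1
```

View pics/top1.png

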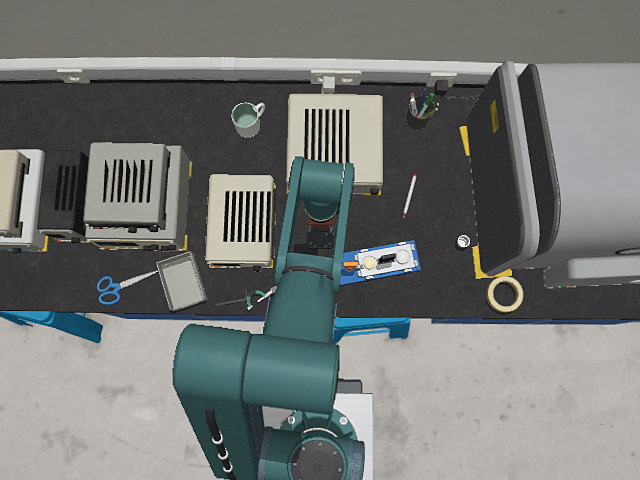

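View pics/scene1.png

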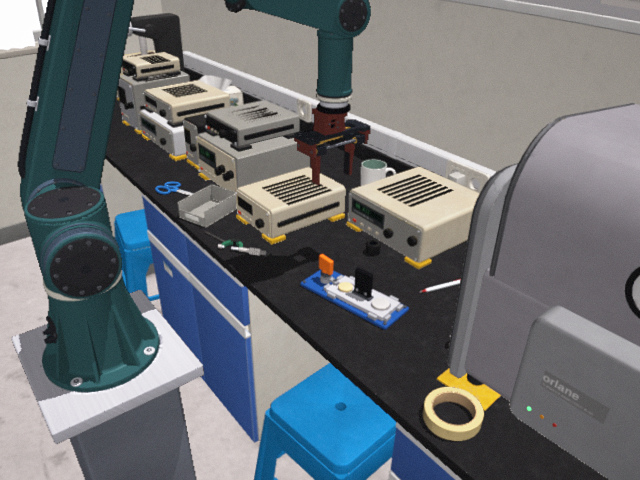

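The top view shows the dock at about (380,262), with the knob at (350,264), the black grip at (387,258), the brass disc near the clamp and the steel disc at the far end. The scene view agrees: knob (326,265), grip (364,282). Next I'll look from close by with the wrist camera.

```bash
cat >> h.py <<'E'
def rot(yaw):  # tool down, tool y along world angle yaw
    y=np.array([np.cos(yaw),np.sin(yaw),0]); z=np.array([0,0,-1.]); return R.from_matrix(np.stack([np.cross(y,z),y,z],1)).as_rotvec()
def near(pos,yaw):  # half turn with the last joint nearer zero
    c=[(abs(q[5]),y) for y in (yaw,yaw+np.pi) if (q:=r.ik(pos,rot(y))) is not None]; return min(c)[1]
E
python3 - <<'E'
from h import *
print(np.round(r.camera_info('wrist')['hand_eye'],3), R.from_rotvec(r.get_obs()['tcp_rot']).as_matrix().round(2))
p=[0.50,-0.15,0.33]; y=near(p,0.17); print('yaw',y); r.move_pose(p,rot(y))
print(r.get_obs()['q'])
T=campose('wrist'); im,d=r.snapshot('wrist'); P=cloud('wrist',d,T); cv2.imwrite('pics/w1.png',im); np.savez('pics/w1.npz',im=im,P=P)
for t in ('clamp_grip','carrier_grip','well_a','disc_steel_mid','disc_brass_mid'):
    for x in r.spot_in(t,'wrist')[:2]: print(t,round(x['conf'],2),np.round(T[:3,:3]@x['at']+T[:3,3],3))
hsv=cv2.cvtColor(im,cv2.COLOR_BGR2HSV); 
m1=(hsv[...,0]>3)&(hsv[...,0]<20)&(hsv[...,1]>170)&(hsv[...,2]>100)&(P[...,2]>.068)&(P[...,2]<.085)
m2=(P[...,2]>.078)&(P[...,2]<.097)&(im.max(2)<80)
for m in (m1,m2):
    Q=P[m]; print(len(Q)); 
    if len(Q)>20:
        c,s,a=cv2.minAreaRect(Q[:,:2].astype(np.float32)); print(Q.mean(0),c,s,a, np.degrees(np.arctan2(*np.linalg.svd(Q[:,:2]-Q[:,:2].mean(0),full_matrices=False)[2][0][::-1])))
print(r.get_obs()['t'])
E
```

```text
[[ 0.    -0.96  -0.281  0.076]
 [ 1.     0.     0.    -0.001]
 [ 0.    -0.281  0.96  -0.143]
 [ 0.     0.     0.     1.   ]] [[ 0.  1. -0.]
 [ 1. -0.  0.]
 [ 0. -0. -1.]]
yaw 0.17
[-4.23354288e-01  1.74043416e-01  1.54827779e+00  7.43460460e-04
  1.41942421e+00 -5.92585411e-01]
clamp_grip 0.9 [ 0.513 -0.092  0.079]
carrier_grip 0.79 [ 0.535 -0.193  0.018]
well_a 0.91 [ 0.53  -0.184  0.023]
disc_steel_mid 0.81 [ 0.547 -0.249  0.023]
disc_brass_mid 0.55 [ 0.524 -0.151  0.025]
0
2489
[ 0.69702185 -0.08424423  0.08674349] (0.6181992888450623, -0.20049655437469482) (0.6127387285232544, 0.18422408401966095) 63.371212005615234 -113.73770694476332
2.2167
```

View pics/w1.png

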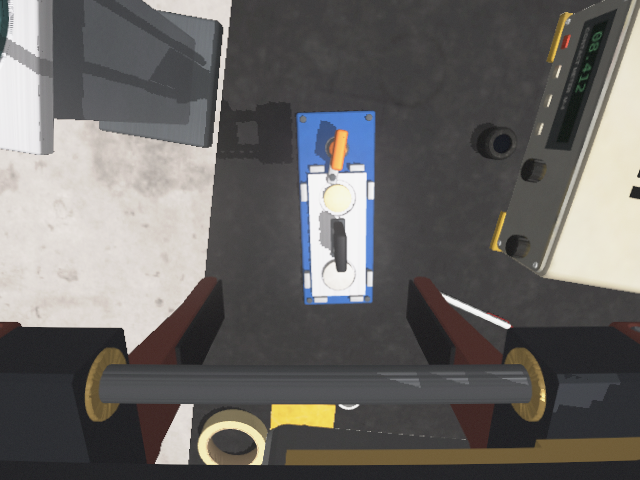

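The wrist view shows the dock upright at (337,207), the knob at (340,150) tilted a little from the dock axis, and the grip at (340,245). I'll measure these by colour and depth within that area.

Run:
```python
from h import *
f=np.load('pics/w1.npz'); im,P=f['im'],f['P']; hsv=cv2.cvtColor(im,cv2.COLOR_BGR2HSV)
box=np.zeros(im.shape[:2],bool); box[100:315,285:385]=1
H,S,V=hsv[...,0],hsv[...,1],hsv[...,2]; Z=P[...,2]
def rep(n,m):
    Q=P[m]; print(n,len(Q))
    if len(Q)<15: return
    z=np.percentile(Q[:,2],[5,50,95]); c,s,a=cv2.minAreaRect(Q[:,:2].astype(np.float32)); w=np.linalg.svd(Q[:,:2]-Q[:,:2].mean(0),full_matrices=False)[2][0]
    print(z.round(3),Q.mean(0).round(4),np.round(c,4),np.round(s,4),round(a,1),'long axis',np.degrees(np.arctan2(w[1],w[0])).round(1)%180)
o=box&(H>3)&(H<20)&(S>150); rep('orange',o); rep('orange top',o&(Z>.066))
b=box&(V<90)&(S<100); rep('black',b&(Z>.04)); rep('black top',b&(Z>.08))
rep('hi grip',box&(Z>.08)&(np.arange(480)[:,None]>200))
bl=box&(H>100)&(H<125)&(S>130)&(V>60); rep('blue',bl&(Z<.03))
g=box&(S<60)&(V>150)&(Z>.01)&(Z<.03); rep('plate',g)
```

```text
orange 179
[0.046 0.074 0.076] [ 0.5114 -0.0857  0.0696] [ 0.5141 -0.089 ] [0.0168 0.0397] 10.0 long axis 87.9
orange top 151
[0.072 0.074 0.076] [ 0.5119 -0.0851  0.074 ] [ 0.5142 -0.0888] [0.0114 0.0399] 1.7 long axis 88.7
black 362
[0.05  0.085 0.472] [ 0.5285 -0.1807  0.1115] [ 0.5178 -0.1434] [0.0156 0.1515] 18.8 long axis 110.5
black top 253
[0.082 0.086 0.472] [ 0.5276 -0.181   0.1331] [ 0.5176 -0.1435] [0.0147 0.1515] 19.0 long axis 110.8
hi grip 485
[0.083 0.087 0.472] [ 0.5295 -0.1821  0.1306] [ 0.5179 -0.1448] [0.0154 0.1541] 18.6 long axis 111.3
blue 4267
[0.008 0.01  0.011] [ 0.5212 -0.1166  0.0096] [ 0.5312 -0.1724] [0.0935 0.2529] 11.6 long axis 100.7
plate 6735
[0.016 0.02  0.025] [ 0.5343 -0.1907  0.0202] [ 0.5363 -0.1992] [0.0894 0.1836] 11.4 long axis 101.0
```

Dock yaw is about 11.5°, the clamp axis is at (0.5147, -0.091) and the wing is near -0.2 rad. I'll grip the wing and turn it +90°.

Run:
```python
from h import *
y0=0.005; p=np.array([0.5144,-0.0905,0.15])
r.move_pose(p,rot(y0)); p[2]=.058; r.move_l(p,rate=.1)
print(r.get_obs()['ft_force'])
r.gripper_close(); o=r.get_obs(); print('grip',o['grip_width']*88,o['finger_force'],o['ft_force'].round(1),o['ft_torque'].round(2),o['tool_pos'])
for k in range(1,7):
    r.move_pose(p,rot(y0+k*np.pi/12)); o=r.get_obs(); print(k,o['ft_force'].round(1),o['ft_torque'].round(2),round(o['grip_width']*88,1),o['t'])
r.open(); print(r.get_obs()['ft_force'].round(1)); p[2]=.15; r.move_l(p,rate=.15)
q=[0.50,-0.15,0.30]; r.move_pose(q,rot(.2))
T=campose('wrist'); im,d=r.snapshot('wrist'); P=cloud('wrist',d,T); cv2.imwrite('pics/w2.png',im); np.savez('pics/w2.npz',im=im,P=P)
print(r.get_obs()['t'])
```

```text
[-0.3832074   0.49347192  0.37636666]
grip 12.03751352780067 29.99952882528305 [ 4.4  0.6 -4.1] [ 0.09 -0.66  0.01] [ 0.51564289 -0.09066985  0.058093  ]
1 [ 5.5  0.7 -5.4] [ 0.23 -0.79  0.04] 11.8 5.575
2 [ 7.2  3.  -6.5] [ 0.41 -1.04  0.08] 11.7 5.9333
3 [ 9.5  5.4 -7.3] [ 0.73 -1.23  0.09] 11.9 6.2917
4 [10.1  7.  -7.8] [ 1.13 -1.39  0.03] 12.2 6.65
5 [10.9  9.9 -8.5] [ 1.49 -1.54  0.03] 11.7 7.0083
6 [11.  11.6 -7.5] [ 1.88 -1.65  0.02] 11.6 7.3667
[-1.3 -0.5  0.2]
10.5583
```

View pics/w2.png

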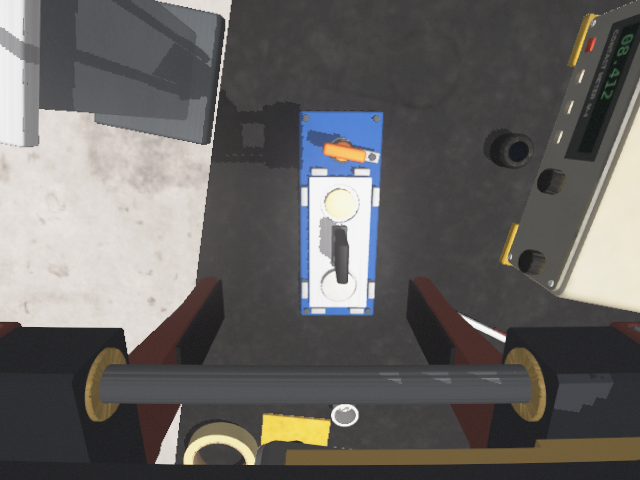

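The toe now sits at (372,157), pointing along dock +x and clear of the carrier. Both discs are in their wells: brass (341,204), steel (338,284). Next I'll measure the carrier's yaw and grip, then grasp it.

Run:
```python
from h import *
f=np.load('pics/w2.npz'); im,P=f['im'],f['P']; hsv=cv2.cvtColor(im,cv2.COLOR_BGR2HSV)
H,S,V=hsv[...,0],hsv[...,1],hsv[...,2]; Z=P[...,2]
box=np.zeros(Z.shape,bool); box[100:320,285:390]=1
def rep(n,m):
    Q=P[m][:,:2].astype(np.float32); c,s,a=cv2.minAreaRect(Q); w=np.linalg.svd(Q-Q.mean(0),full_matrices=False)[2][0]
    print(n,len(Q),Q.mean(0).round(4),np.round(c,4),np.round(s,4),round(a,1),np.degrees(np.arctan2(w[1],w[0])).round(1)%180)
k=(np.arange(480)[:,None]>215)&box
rep('grip top',k&(Z>.08)&(Z<.092)); rep('grip top2',k&(Z>.084)&(Z<.09)&(V<110))
rep('blue',box&(H>100)&(H<125)&(S>130)&(V>60)&(Z<.03))
rep('orange top',box&(H>3)&(H<20)&(S>150)&(Z>.07))
```

```text
grip top 494 [ 0.5352 -0.1961] [ 0.5356 -0.1971] [0.012  0.0436] 10.1 100.8
grip top2 427 [ 0.5354 -0.1958] [ 0.5355 -0.1966] [0.0115 0.0416] 10.7 101.8
blue 4816 [ 0.5191 -0.116 ] [ 0.531  -0.1701] [0.0924 0.2484] 11.4 100.7
orange top 159 [ 0.5116 -0.0882] [ 0.5141 -0.0895] [0.0407 0.0119] 0.6 1.8
```

Run:
```python
from h import *
y=.194; p=np.array([0.5357,-0.197,0.16]); r.move_pose(p,rot(y)); p[2]=.067; r.move_l(p,rate=.1)
print(r.get_obs()['ft_force'].round(1)); r.gripper_close(); o=r.get_obs(); print('grip',o['grip_width']*88,o['finger_force'],o['ft_force'].round(1),o['ft_torque'].round(2),o['tool_pos'])
p[:2]=o['tool_pos'][:2]
for z in (.08,.10,.212):
    p[2]=z; r.move_l(p,rate=.06); o=r.get_obs(); print(z,o['ft_force'].round(1),o['ft_torque'].round(2),round(o['grip_width']*88,1),o['tool_pos'].round(4),o['t'])
r.sleep(.5)
for n in ('wrist','scene'):
    T=campose(n); im,d=r.snapshot(n); P=cloud(n,d,T); cv2.imwrite(f'pics/{n}3.png',im if n=='wrist' else cv2.resize(im[200:360,270:470],(800,640))[:600]); np.savez(f'pics/{n}3.npz',im=im,P=P)
    for t in ('carrier_base','disc_steel_mid','disc_brass_mid'):
        for x in r.spot_in(t,n)[:1]: print(n,t,round(x['conf'],2),np.round(T[:3,:3]@x['at']+T[:3,3],3))
print(r.get_obs()['t'])
```

```text
[ 0.6  0.2 -0.6]
grip 11.658058882149149 30.000232458114624 [ 2.1  0.  -1. ] [ 0.06 -0.41  0.  ] [ 0.53625918 -0.19710775  0.06706502]
0.08 [ 0.4  0.5 -5.3] [0.04 0.03 0.05] 11.8 [ 0.5357 -0.197   0.0802] 13.8167
0.1 [-0.2  0.4 -5.1] [0.   0.04 0.03] 11.9 [ 0.5366 -0.1973  0.1005] 14.3
0.212 [-0.   0.9 -5.2] [ 0.06 -0.01 -0.01] 11.7 [ 0.5361 -0.197   0.2116] 16.3167
wrist carrier_base 0.91 [ 0.529 -0.174  0.166]
wrist disc_brass_mid 0.92 [ 0.521 -0.15   0.17 ]
scene carrier_base 0.94 [ 0.529 -0.212  0.161]
scene disc_steel_mid 0.45 [ 0.541 -0.255  0.168]
scene disc_brass_mid 0.56 [ 0.524 -0.154  0.167]
17.2167
```

View pics/wrist3.png

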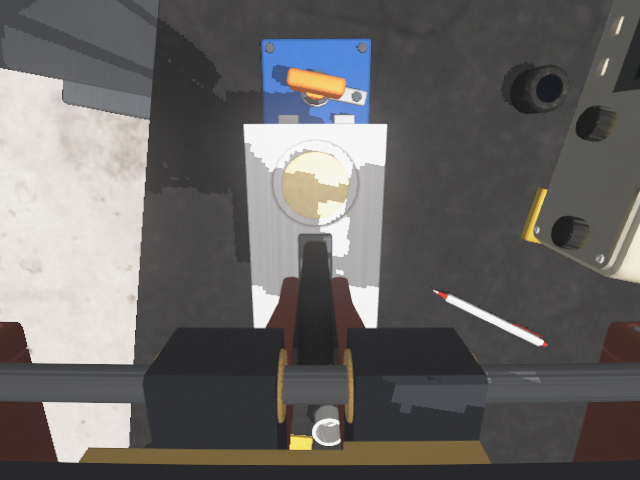

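View pics/scene3.png

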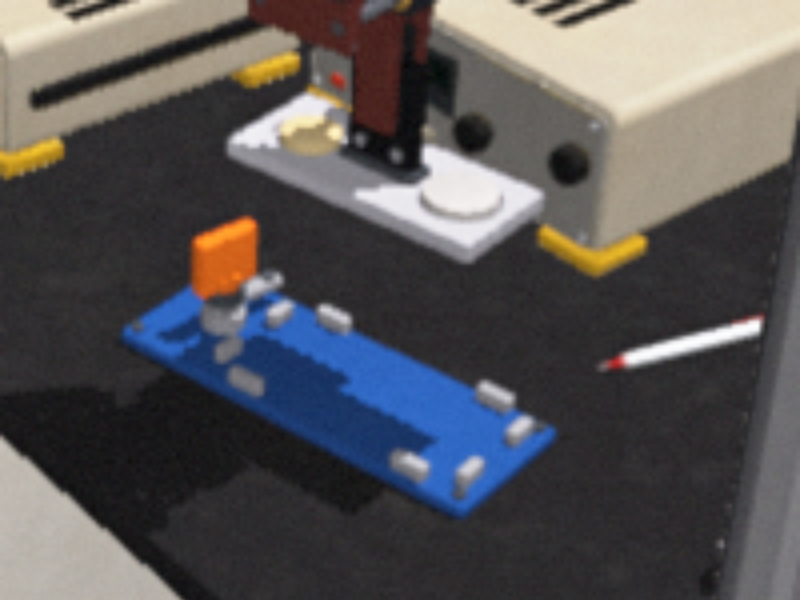

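The carrier hangs clear above its dock. Both discs are in their wells: brass (315,185) in the wrist view, steel (460,195) in the scene crop. I'll check that it's level, hold, and hand in.

Run:
```python
from h import *
f=np.load('pics/scene3.npz'); im,P=f['im'],f['P']; Z=P[...,2]
m=(Z>.14)&(Z<.175)&(np.hypot(P[...,0]-.536,P[...,1]+.197)<.085)&(im.max(2)>120)&(im.max(2).astype(int)-im.min(2)<50)
Q=P[m]
for _ in range(4):
    A=np.c_[Q[:,:2]-[.536,-.197],np.ones(len(Q))]; c=np.linalg.lstsq(A,Q[:,2],rcond=None)[0]; e=Q[:,2]-A@c; Q=Q[abs(e)<max(.0015,1.5*e.std())]
print(len(Q),'slope deg',np.degrees(c[:2]).round(2),'top z',c[2].round(4))
r.sleep(2.8); o=r.get_obs(); print(o['tool_pos'],o['ft_force'].round(1),o['grip_width']*88,abs(o['joint_velocities']).max(),o['t'])
if np.hypot(*c[:2])<.05: print(r.sign_off())
```

```text
603 slope deg [ 0.34 -0.23] top z 0.1637
[ 0.53625706 -0.19711598  0.21199865] [-0.1  1.5 -4.3] 11.5981565521988 0.001158989758055656 20.0167
the job is handed in; nothing more can be done
None
```

I turned the clamp 90° clear of the carrier, then lifted the carrier level (within about 0.5°) to roughly 15 cm above the worktop. I held it there still for more than 2 s, with both discs in their wells, and handed the job in at 20 s.

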